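# Slide the loaded weight block between the stand bases to the balance

### The job

With the fingertips, push the walnut weight block and its three brass masses along the bench and straight through the narrow gap between the two retort-stand bases, until it stands squarely within a finger's breadth (15 mm) of the front of the balance. Only push: never pinch, straddle or lift the block, keep off the brass masses, which must stay seated in their bores, and do not ram the balance. Leave the other things on the bench undisturbed.

Things in the scene. Friction and masses are not known exactly. Their poses are not given: they have to be found in the camera images.
- weight_block: Dark walnut block, 70 mm long (its x, the way it goes through the gap), 92 mm wide (its y), 26 mm high, about 0.1 kg empty and 0.45 kg loaded, lying loose on the bench on the robot's side of the stands. Origin: centre of its underside. Its x axis points roughly away from the robot. Three bores 10 mm deep in its top hold the brass masses. It slides under a push of about 2 to 6 N and stays where it is left.
- mass_200: Brass cylinder mass, 34 mm dia., 32 mm high with its knob, standing loose in the bore at x 0, y -22 mm of the block; its top is 48 mm above the bench. Origin: centre of its underside (16 mm above the block's underside when seated), z its axis.
- mass_100: Brass cylinder mass, 27 mm dia., 27 mm high with its knob, standing loose in the bore at x 13.5, y 21.5 mm of the block; its top is 43 mm above the bench. Origin: centre of its underside (16 mm above the block's underside when seated), z its axis.
- mass_50: Brass cylinder mass, 21.5 mm dia., 23 mm high with its knob, standing loose in the bore at x -18.5, y 22.5 mm of the block; its top is 39 mm above the bench. Origin: centre of its underside (16 mm above the block's underside when seated), z its axis.
- gap (a point): Point on the bench midway in the 100 mm gap between the two fixed, dark cast-iron stand bases; x runs through the gap, away from the robot, to the balance; y to the left base. Each base is 16 mm high, 90 mm along this x (45 mm either side of the point) and 180 mm along y (from 50 to 230 mm to its side), with corners of 10 mm radius.
- rod_left (a point): Foot of the left stand's upright steel rod, at the outer end of its base, 202 mm to the left of the gap's middle, 16 mm above the bench. The rod is 12 mm thick and 0.52 m tall; an arm at 0.44 m carries a spring and masses outward to the left.
- rod_right (a point): Foot of the right stand's upright rod, 202 mm to the right of the gap's middle, else like the left one; a clamp arm at 0.44 m reaches outward to the right.
- balance: Fixed white electronic top-pan balance beyond the gap, 190 mm wide, 220 mm deep, body 38 mm high, pan top at 62 mm. Origin: on the bench under the middle of its upright front face; x points into the balance, away from the robot, and is parallel to the gap's x. The front lies 134 to 142 mm beyond the middle of the gap.
- tongs: Walnut-handled steel tongs lying flat on the right, 230 mm long along x, 80 mm wide, 14 mm high. Origin: on the bench under the pivot. Bystander.
- plumb_bob: Nickel-plated plumb bob standing point up on the left, 34 mm dia., 85 mm high. Origin: centre of its underside. Bystander.
- dish: Grey enamel dish on the left, 110 mm dia., 30 mm high. Origin: centre of its underside. Bystander.
- newton_meter: Flat yellow newton meter lying behind the left stand, 217 mm long along x with its hook and ring, 34 mm wide, 16 mm high. Origin: centre of its underside. Bystander.
- hanger: Steel mass hanger with four slotted masses standing behind the right stand, 38 mm dia., 119 mm high. Origin: centre of its underside. Bystander.
- stopwatch: Black stopwatch with a pale dial lying on the right, 60 mm dia., 13 mm thick. Origin: centre of its underside. Bystander.
Mind the look-alikes: they are no part of the job. There is more than one size of the weight_block; the job needs the largest.

How it is judged:
By the outcome, as a careful person would: the job done as asked, in the order asked, and still so for the second after the job is handed in, with the robot touching nothing.
It also fails if it takes over 64 s, if anything falls off the work surface, if the arm or the gripper's body presses on something with over 40 N, if the wrist force passes 120 N, or if a joint passes its speed limit or range.

### The arm

A 7-joint arm with a two-finger parallel gripper is mounted at the origin on the work surface. World frame = base frame: x ahead of the robot, y to its left, z up, the work surface at z = 0. Lengths are in m, angles in rad, forces in N, time in s.
With the tool pointing down it reaches from about 0.425 to 0.875 m from the base axis. Payload 4.7 kg.
Tool frame: the origin (TCP) lies at the very end of the fingers, on their centre line; the grasp point (between the pads) lies 19 mm behind it; z points along the fingers, y is the line along which they close (so a half turn about z gives the same grasp; the last joint's range is limited). The gripper opens to 87 mm and grips with 3 to 60 N. Pads are 19 mm wide; open, the fingers measure 117 mm over their backs; the gripper's body (75 mm by 190 mm) begins 51 mm behind the grasp point.
Start: joints at [1.118, 0.321, -0.07, 1.45, 0.023, 1.371, -0.057], TCP at [0.293, -0.58, 0.223] pointing down, gripper open.
Joint ranges: [-2.86, 2.86], [-0.3, 2.09], [-1.38, 1.24], [0.06, 2.45], [-1.56, 4.7], [0.09, 2.05], [-2.69, 2.69]. Speed limits (rad/s): [2.57, 2.57, 3.14, 3.14, 3.14, 3.14, 3.14].

### API

Orientations are given as a rotation vector (axis times angle).
In Python, from bench import ctrl, imaging, ticket gives the robot as it stands.
- The arm moves only by the tool jog_arm, never from a script. Its argument "rows" is text: rows parted by semicolons, each of 7 numbers parted by spaces: the shift along the tool's x, y, z in cm, then the turn, a rotation vector about the tool's x, y, z in rad, then the closure, from -1 (fully open) to 1 (shut), so that 0 is half open. A call has 1 to 5 rows; each row shifts and turns the commanded pose from where the row before left it, along the tool's axes as they then stand; what a row does not reach is not made up. A row lasts 1/8 s, in which the tool goes at most 62.5 mm and 10.7 degrees, less where a joint would pass 70% of its speed; a pose out of reach is approached as far as the arm can. A call with a gripper value outside its range is refused whole. The fingers move at their own pace and stop on an object; "force" is the grip in N (left out, the last holds). Time passes only in rows, so rows that do not move let the fingers close. It gives the time, the measured TCP pose, the force, the opening and the grip force at its end, in the units of the state.
- ctrl.get_state(): the state, without advancing time (a new reading comes with each control period).
- imaging.get_image(name): name is "scene" or "side" or "wrist"; returns a dict with "img" (400x640x3 uint8, blue, green, red), "vertical_fov" (degrees; the focal length in pixels is half the picture's height over the tangent of half this angle, whatever the lens; pixels are square), "cx", "cy" (the principal point, pixels), "origin" and "orientation" of the camera in the world. Camera axes: x right, y down, z forward; pixel columns grow to the right and rows downward; lengths in m; the calibration is good to about 2 mm. The wrist camera is an equidistant fisheye: a pixel r from the principal point sees the ray r / f radians off the axis. A picture is of the moment at which its call begins. There is no depth.
- ticket.close_job(): hands the job in; it is judged then, once.
The state is a dict: "time": time; "joint_positions": joint angles; "qd": joint speeds; "joint_torque": joint torques, N m; "position": TCP position; "tool_rot": TCP orientation; "ft_force": force on the tool from outside, world axes, zero at the start; "torque": the same for the moment, N m; "grip_width": opening from 0.0 (shut) to 1.0 (fully open); "grip_force": force on a finger pad.
Only numpy, scipy, OpenCV 4.12 (cv2) and the standard library are available. Lean on these libraries where they do the work, as an engineer would, in place of code of your own. Each camera call takes 0.05 s, during which the arm holds its last target. There are 200 camera calls.

## Working session

There is one attempt and no reset: what is moved stays moved. The work goes in short steps, Python scripts to look and compute and a tool call to move; the robot and the scene stay as the last step left them, time stands still between calls to the robot, and variables do not carry over. Pictures are saved under pics/ and viewed, at most 12 in all, crops included, and the job is handed in when it is done.

Besides the shell and the picture viewer there is one more tool, called after "Request:" as a command line: name --argument value ..., lists and objects as JSON in quotes. jog_arm: Moves the arm, as the interface text tells. Its arguments: {"type":"object","properties":{"rows":{"type":"string"},"force":{"type":"number"}},"required":["rows"]}

```bash
mkdir -p pics; ls; cat > h.py <<'E'
import numpy as np, cv2
from scipy.spatial.transform import Rotation as R
from bench import ctrl, imaging, ticket
def grab(n,save=None):
    d=imaging.get_image(n)
    if save: cv2.imwrite('pics/'+save,d['img'])
    return d
def rot(d):
    o=np.array(d['orientation'],float)
    return R.from_rotvec(o).as_matrix() if o.size==3 else (R.from_quat(o).as_matrix() if o.size==4 else o.reshape(3,3))
def ray(d,u,v,fish=False):
    f=200/np.tan(np.radians(d['vertical_fov'])/2)
    x=np.array([u-d['cx'],v-d['cy']],float)
    if fish:
        r=np.hypot(*x);t=r/f;c=np.r_[x/max(r,1e-9)*np.sin(t),np.cos(t)]
    else: c=np.r_[x/f,1]
    return np.array(d['origin']),rot(d)@c
def onz(d,u,v,z,fish=False):
    o,r=ray(d,u,v,fish); return o+r*(z-o[2])/r[2]
def proj(d,p,fish=False):
    f=200/np.tan(np.radians(d['vertical_fov'])/2)
    c=rot(d).T@(np.array(p,float)-np.array(d['origin']))
    if fish:
        r=np.hypot(c[0],c[1]);t=np.arctan2(r,c[2]);return np.array([d['cx'],d['cy']])+c[:2]/r*t*f
    return np.array([d['cx'],d['cy']])+f*c[:2]/c[2]
E
python3 - <<'E'
from h import *
np.set_printoptions(precision=3,suppress=True)
for n in('scene','side','wrist'):
    d=grab(n,n+'0.png'); print(n,{k:v for k,v in d.items() if k!='img'})
    np.save(n+'0.npy',d,allow_pickle=True)
print(ctrl.get_state())
E
```

```text
pics
scene {'vertical_fov': 51.05669083175831, 'cx': 324.8910607960941, 'cy': 198.46796747637777, 'origin': array([1.397, 0.195, 0.946]), 'orientation': array([-1.519, -2.049,  0.833])}
side {'vertical_fov': 57.308628386141415, 'cx': 324.1533094068146, 'cy': 200.17134798734747, 'origin': array([0.517, 0.815, 0.723]), 'orientation': array([-0.034,  2.813, -1.379])}
wrist {'vertical_fov': 65.70646984690485, 'cx': 322.1006980433104, 'cy': 197.34288755290282, 'origin': array([ 0.359, -0.546,  0.385]), 'orientation': array([ 2.469, -1.519, -0.213])}
{'time': 0.15, 'joint_positions': array([ 1.118,  0.322, -0.07 ,  1.451,  0.023,  1.371, -0.057]), 'qd': array([-0.   , -0.002,  0.001, -0.004, -0.001, -0.001,  0.001]), 'joint_torque': array([ -0.001, -49.18 ,  -0.405, -31.287,  -0.064,   0.041,   0.   ]), 'position': array([ 0.292, -0.58 ,  0.222]), 'tool_rot': array([-3.055, -0.726,  0.001]), 'ft_force': array([-0.08 , -0.491, -0.354]), 'torque': array([-0.037,  0.006, -0.004]), 'grip_force': 0.0, 'grip_width': 0.998472873533641}
```

View pics/scene0.png

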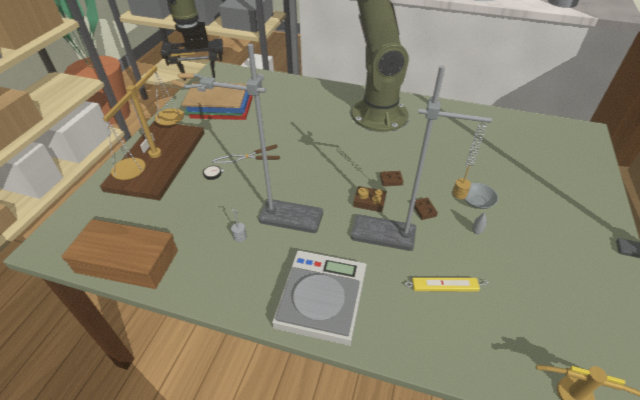

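View pics/side0.png

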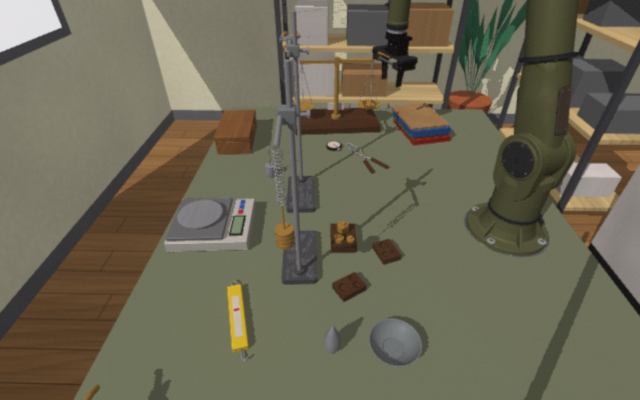

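The scene view shows three walnut blocks: (370,198) carrying three brass masses, and empty ones at (391,178) and (426,208). In the side view they are at (343,238), (387,251) and (349,287). The loaded one looks largest and fits the description. I'll confirm it with a crop and measure it.

```bash
cat > crop.py <<'E'
from h import *
a=np.load('scene0.npy',allow_pickle=True).item();b=np.load('side0.npy',allow_pickle=True).item()
A=cv2.resize(a['img'][150:270,250:450],None,fx=4,fy=4,interpolation=cv2.INTER_CUBIC)
cv2.imwrite('pics/cropA.png',A)
B=cv2.resize(b['img'][165:315,255:425],None,fx=4,fy=4,interpolation=cv2.INTER_CUBIC)[:600]
cv2.imwrite('pics/cropB.png',B)
E
python3 crop.py
```

```text
(no output)
```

View pics/cropA.png

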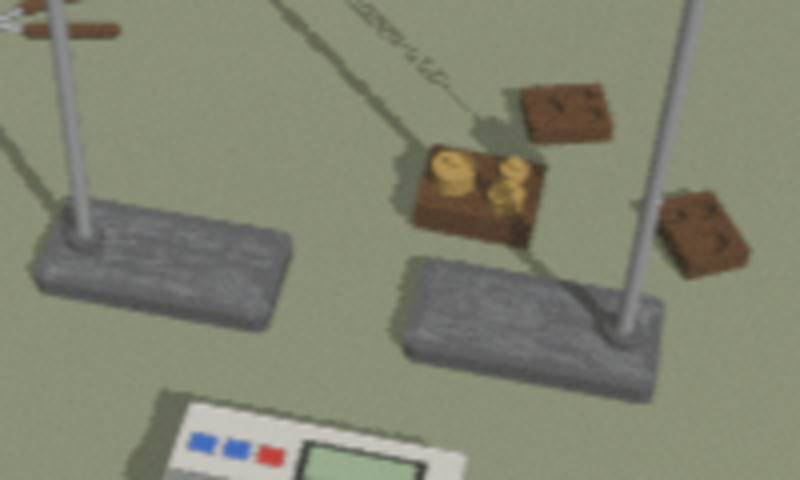

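View pics/cropB.png

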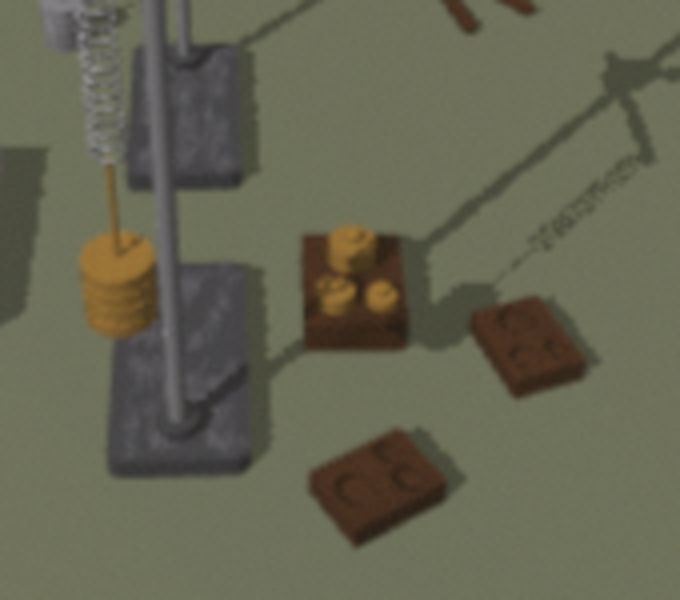

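Confirmed: the loaded block (scene crop centre (475,195), side crop (355,290)) is clearly the largest, and it holds all three masses. The two empty ones are thinner and smaller. It stands in front of the left base, so it must first go right (−y), then straight through. Next I measure.

```bash
cat > m.py <<'E'
from h import *
np.set_printoptions(precision=4,suppress=True)
a=np.load('scene0.npy',allow_pickle=True).item();b=np.load('side0.npy',allow_pickle=True).item()
A=lambda u,v,z:onz(a,250+(u+.5)/4-.5,150+(v+.5)/4-.5,z)[:2]
B=lambda u,v,z:onz(b,255+(u+.5)/4-.5,165+(v+.5)/4-.5,z)[:2]
print('block A top',A(437,146,.026),A(546,161,.026),A(530,223,.026),A(417,204,.026),'bot',A(413,227,0),A(528,247,0))
print('block B top far-L,far-R,nearR,nearL',B(303,235,.026),B(402,235,.026),B(406,321,.026),B(305,321,.026),'bot',B(306,350,0),B(406,349,0))
print('left base A top',A(420,258,.016),A(664,297,.016),'botfront',A(405,355,0),A(650,402,0))
print('left base B top',B(125,262,.016),B(249,263,.016),B(248,463,.016),B(110,463,.016))
print('right base A top',A(66,198,.016),A(292,232,.016),A(274,310,.016),'bot',A(268,330,0),A(35,292,0))
print('right base B top',B(136,44,.016),B(242,44,.016),B(241,180,.016),B(130,180,.016),'bot',B(242,188,0))
print('rods A',A(85,238,.016),A(628,328,.016),'B',B(180,415,.016),B(187,57,.016))
print('bal A top front',A(190,402,.038),A(467,455,.038))
print('small1 A',A(570,110,.015),'B',B(527,345,.015),'small2 A',A(705,232,.015),'B',B(378,485,.015))
print('smallcorn B',[B(*p,.016) for p in((472,322),(540,296),(584,375),(518,395))],[B(*p,.016) for p in((310,485),(400,430),(446,485),(357,545))])
s=lambda d,u,v,z:onz(d,u,v,z)[:2]
print('balance side',s(b,255,201,.038),s(b,247,246,.038),'plumb',s(b,332,347,0),s(a,480,230,0),'dish',s(b,397,343,.02),'hanger',s(a,239,236,0))
E
python3 m.py
```

```text
block A top [0.4479 0.0257] [0.4394 0.1116] [0.5092 0.1128] [0.5149 0.0261] bot [0.515  0.0244] [0.5096 0.1141]
block B top far-L,far-R,nearR,nearL [0.5163 0.0233] [0.4451 0.0215] [0.4462 0.1088] [0.5141 0.1105] bot [0.513  0.1121] [0.4448 0.1094]
left base A top [0.5595 0.0401] [0.5446 0.221 ] botfront [0.6404 0.0499] [0.6311 0.226 ]
left base B top [0.6429 0.0442] [0.5544 0.043 ] [0.548  0.2244] [0.6328 0.2265]
right base A top [ 0.5788 -0.2377] [ 0.562  -0.0596] [ 0.6404 -0.0493] bot [ 0.647 -0.052] [ 0.6628 -0.2297]
right base B top [ 0.6627 -0.2334] [ 0.5713 -0.2357] [ 0.5642 -0.0503] [ 0.6488 -0.0481] bot [ 0.564  -0.0601]
rods A [ 0.614  -0.2078] [0.5819 0.2003] B [0.5927 0.1866] [ 0.6173 -0.2147]
bal A top front [ 0.753  -0.0735] [0.7408 0.1157]
small1 A [0.363  0.1181] B [0.3651 0.1183] small2 A [0.4688 0.2415] B [0.4686 0.2386]
smallcorn B [array([0.4003, 0.0985]), array([0.351 , 0.0718]), array([0.331 , 0.1457]), array([0.3761, 0.1643])] [array([0.5098, 0.2404]), array([0.4534, 0.1956]), array([0.4274, 0.2384]), array([0.4822, 0.2835])]
balance side [ 0.7468 -0.0602] [0.7346 0.1323] plumb [0.509  0.3904] [0.4981 0.4069] dish [0.3736 0.3899] hanger [ 0.7269 -0.2631]
```

```bash
cat >> h.py <<'E'
def down(psi):
    c,s=np.cos(psi),np.sin(psi); return R.from_matrix(np.array([[c,s,0],[s,-c,0],[0,0,-1]]))
def plan(p,psi,n):
    st=ctrl.get_state(); r0=R.from_rotvec(st['tool_rot']); p0=np.array(st['position'])
    r1=down(psi); dv=(r0.inv()*r1).as_rotvec(); r=r0
    x=r0.as_matrix()[:,0]
    print('now',p0.round(4),'psi',np.arctan2(x[1],x[0]).round(4),'t',st['time'],'F',np.round(st['ft_force'],2),'q',np.round(st['joint_positions'],2))
    for i in range(n):
        print(np.round(r.inv().apply((np.array(p)-p0)/n)*100,2),np.round(dv/n,3)); r=r*R.from_rotvec(dv/n)
E
python3 - <<'E'
from h import *
np.set_printoptions(precision=3,suppress=True)
d=np.load('wrist0.npy',allow_pickle=True).item()
r=R.from_rotvec(ctrl.get_state()['tool_rot']).as_matrix()
print(r.T@rot(d)); print(r.T@(d['origin']-np.array(ctrl.get_state()['position'])))
plan([.43,0.06,.27],1.5708,10)
E
```

```text
[[ 0.    -0.962 -0.273]
 [ 1.     0.     0.   ]
 [-0.    -0.273  0.962]]
[ 0.075 -0.001 -0.163]
now [ 0.292 -0.58   0.222] psi 0.4668 t 0.15 F [-0.08 -0.49 -0.35] q [ 1.12  0.32 -0.07  1.45  0.02  1.37 -0.06]
[ 4.11 -5.1  -0.48] [-0.   -0.   -0.11]
[ 4.65 -4.61 -0.48] [-0.   -0.   -0.11]
[ 5.13 -4.07 -0.48] [-0.   -0.   -0.11]
[ 5.54 -3.48 -0.48] [-0.   -0.   -0.11]
[ 5.89 -2.85 -0.48] [-0.   -0.   -0.11]
[ 6.17 -2.18 -0.48] [-0.   -0.   -0.11]
[ 6.38 -1.49 -0.48] [-0.   -0.   -0.11]
[ 6.5  -0.78 -0.48] [-0.   -0.   -0.11]
[ 6.55 -0.06 -0.48] [-0.   -0.   -0.11]
[ 6.51  0.66 -0.48] [-0.   -0.   -0.11]
```

Request:
jog_arm --rows "4.2 -4.0 -0.5 0 0 -0.11 -0.2; 4.6 -3.6 -0.5 0 0 -0.11 -0.2; 4.9 -3.2 -0.5 0 0 -0.11 -0.2; 5.2 -2.8 -0.5 0 0 -0.11 -0.2; 5.3 -2.4 -0.5 0 0 -0.11 -0.2"

```text
time: 0.78
position: [0.379, -0.2993, 0.2475]
tool_rot: [2.741, 1.535, -0.0]
ft_force: [0.9, 0.2, 0.3]
grip_width: 0.616
grip_force: 0.0
```

```bash
python3 -c "
from h import *
plan([.46,0.06,.27],1.5708,6)"
```

```text
now [ 0.379  -0.2993  0.2475] psi 1.0208 t 0.775 F [0.86 0.2  0.25] q [ 0.92 -0.04 -0.3   1.8  -0.01  1.37  0.07]
[ 5.81 -1.98 -0.38] [-0.     0.    -0.092]
[ 5.97 -1.44 -0.38] [-0.     0.    -0.092]
[ 6.08 -0.89 -0.37] [-0.     0.    -0.092]
[ 6.13 -0.33 -0.37] [-0.     0.    -0.092]
[ 6.13  0.24 -0.37] [-0.     0.    -0.092]
[ 6.09  0.8  -0.37] [-0.     0.    -0.092]
```

Request:
jog_arm --rows "5.8 -2.0 -0.4 0 0 -0.09 -0.2; 6.0 -1.4 -0.4 0 0 -0.09 -0.2; 6.1 -0.9 -0.4 0 0 -0.09 -0.2; 6.1 -0.3 -0.4 0 0 -0.09 -0.2; 6.1 0.2 -0.4 0 0 -0.09 -0.2"

```text
time: 1.4
position: [0.4483, -0.0009, 0.2677]
tool_rot: [2.33, 2.105, -0.0]
ft_force: [0.9, -0.1, -0.8]
grip_width: 0.6
grip_force: 0.0
```

Request:
jog_arm --rows "4.0 0 0 0 0 0 -0.2; 0 0 0 0 0 0 -0.2; 0 0 0 0 0 0 -0.2"

```text
time: 1.78
position: [0.4522, 0.0361, 0.2673]
tool_rot: [2.334, 2.102, -0.001]
ft_force: [0.2, -1.3, 0.0]
grip_width: 0.594
grip_force: 0.0
```

```bash
python3 -c "
from h import *
d=grab('wrist','w1.png');np.save('w1.npy',d,allow_pickle=True)
plan([.46,0.06,.27],1.5708,1)
print(ctrl.get_state()['grip_width'])"
```

```text
now [0.4523 0.0356 0.2673] psi 1.4648 t 1.825 F [ 0.46  0.09 -0.59] q [ 0.61 -0.12 -0.68  1.82 -0.07  1.42 -0.16]
[ 2.51  0.51 -0.28] [-0.001  0.001 -0.106]
0.5999657431560986
```

View pics/w1.png

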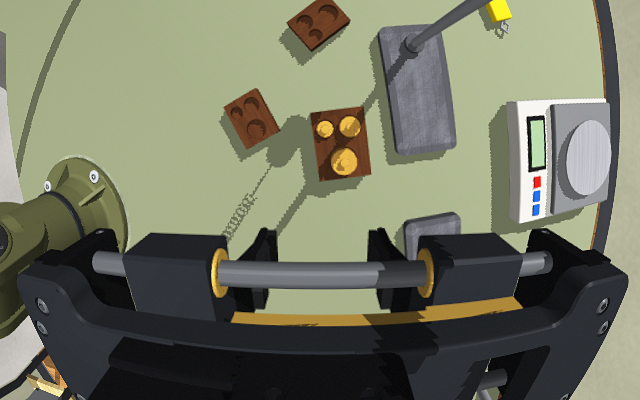

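The wrist view shows the loaded block at (340,144), the left base at (418,88), the right base's corner at (432,235), the balance front at u≈510, and the empty blocks at (250,118) and (318,22). Now I measure metrically.

```bash
cat > m2.py <<'E'
from h import *
import sys
np.set_printoptions(precision=4,suppress=True)
def edges(mask,d,z,name,seed):
    n,l,s,c=cv2.connectedComponentsWithStats(mask.astype(np.uint8))
    k=l[seed[1],seed[0]]
    if k==0: print(name,'seed miss');return
    m=(l==k).astype(np.uint8)
    cn=max(cv2.findContours(m,cv2.RETR_EXTERNAL,cv2.CHAIN_APPROX_NONE)[0],key=cv2.contourArea)[:,0]
    P=np.array([onz(d,u,v,z,True)[:2] for u,v in cn],np.float32)
    (cx,cy),(w,h),an=cv2.minAreaRect(cv2.convexHull(P)*1000)
    print(name,'bbox',s[k][:4],'rect c',cx,cy,'size',w,h,'ang',an,np.radians(an))
    return P,cn,m
def line(P,sel,name):
    Q=P[sel]; vx,vy,x,y=cv2.fitLine(Q,cv2.DIST_HUBER,0,.001,.001).ravel()
    if abs(vx)<abs(vy): print(name,len(Q),'pt',x,y,'yaw',np.arctan2(-vx*np.sign(vy),abs(vy)))
    else: print(name,len(Q),'pt',x,y,'yaw',np.arctan2(vy*np.sign(vx),abs(vx)))
    return np.array([x,y]),np.array([vx,vy])
E
python3 - <<'E'
from m2 import *
d=np.load('w1.npy',allow_pickle=True).item()
im=d['img'];hsv=cv2.cvtColor(im,cv2.COLOR_BGR2HSV)
for n,(u,v) in dict(wood=(316,165),brass=(342,165),base=(420,70),base2=(430,225),bal=(515,150),bench=(300,200),shad=(300,150)).items(): print(n,hsv[v,u],im[v,u])
print(d['origin'])
h,s,v=[hsv[...,i].astype(int) for i in range(3)]
wood=((h<25)|(h>170))&(s>90)
r=edges(wood,d,.026,'block',(316,165))
g=(s<45)&(v<190)&(v>60)
g[150:,:][:, :]=g[150:,:]
r2=edges(g,d,.016,'lbase',(420,70)); r3=edges(g,d,.016,'rbase',(430,225))
cv2.imwrite('pics/mask.png',np.hstack([wood,g])[:, :].astype(np.uint8)*255)
w=(s<40)&(v>200)
r4=edges(w,d,.038,'bal',(515,150))
E
```

```text
wood [ 31  61 108] [ 82 108 107]
brass [ 20 175 232] [ 73 180 232]
base [117  19 147] [147 137 136]
base2 [117  21 111] [111 103 102]
bal [ 26  15 123] [116 122 123]
bench [ 37  61 113] [ 86 113 107]
shad [ 37  59 108] [ 83 108 102]
[0.4601 0.1114 0.4304]
block seed miss
lbase bbox [378   0 112 156] rect c 640.6469116210938 155.5215606689453 size 182.97103881835938 219.74656677246094 ang 3.410531759262085 0.059525008442957994
rbase bbox [405 212  59  49] rect c 612.0475463867188 -84.10911560058594 size 95.43766021728516 70.31962585449219 ang 4.116306781768799 0.07184310636403723
bal seed miss
```

```bash
python3 - <<'E'
from m2 import *
d=np.load('w1.npy',allow_pickle=True).item()
im=d['img'];hsv=cv2.cvtColor(im,cv2.COLOR_BGR2HSV)
h,s,v=[hsv[...,i].astype(int) for i in range(3)]
print(hsv[144,330],hsv[120,518],hsv[215,520],hsv[120,513],hsv[120,509],hsv[120,506],hsv[120,500])
wood=((h<25)|(h>170))&(s>90)
P,cn,m=edges(wood,d,.026,'block',(340,165))
g=(s<45)&(v<190)&(v>60)
def at(m,z):
    c=max(cv2.findContours(m,cv2.RETR_EXTERNAL,cv2.CHAIN_APPROX_NONE)[0],key=cv2.contourArea)[:,0]
    return c,np.array([onz(d,a,b,z,True)[:2] for a,b in c],np.float32)
c,P=at(m,.026)
ctr=P.min(0)/2+P.max(0)/2; q=P-ctr
for nm,sel in dict(front=(q[:,0]>.028)&(abs(q[:,1])<.035),rear=(q[:,0]<-.028)&(abs(q[:,1])<.035),left=(q[:,1]>.038)&(abs(q[:,0])<.025),right=(q[:,1]<-.038)&(abs(q[:,0])<.025)).items(): line(P,sel,nm)
_,cn,m=edges(g,d,.016,'L',(420,70)); c,P=at(m,.016)
line(P,(c[:,1]>140)&(P[:,0]>.575)&(P[:,0]<.625),'Lgap'); line(P,(c[:,1]<135)&(c[:,1]>45)&(c[:,0]<395),'Lrear'); line(P,(c[:,1]<140)&(c[:,1]>70)&(c[:,0]>440),'Lfront')
_,cn,m=edges(g,d,.0,'R',(430,225)); 
for z in(0,.016):
    c,P=at(m,z)
    line(P,(c[:,1]<235)&(P[:,0]>.575)&(P[:,0]<.625),'Rgap%g'%z); line(P,(c[:,1]<250)&(c[:,1]>228)&(c[:,0]>455),'Rfront')
# bench -> balance transition
pts=[]
for row in range(115,215,4):
    u=next(u for u in range(490,530) if s[row,u]<30 and s[row,u+1]<30); pts.append((u-.5,row))
for z in(0,.038): line(np.array([onz(d,a,b,z,True)[:2] for a,b in pts],np.float32),slice(None),'bal%g'%z)
E
```

```text
[ 11 168 106] [ 22  15 182] [ 20   6 241] [ 17  15 123] [ 30  15 121] [ 38  61 112] [ 38  58 114]
block bbox [310 106  61  76] rect c 479.8860168457031 66.4171142578125 size 70.67489624023438 92.35431671142578 ang 2.177953004837036 0.03801245088811027
front 52 pt 0.5144464 0.066194184 yaw 0.03987463
rear 52 pt 0.4453728 0.06626932 yaw 0.034286097
left 38 pt 0.4794919 0.11196786 yaw 0.037104335
right 37 pt 0.4800142 0.021230532 yaw 0.018751068
L bbox [378   0 112 156] rect c 640.6469116210938 155.5215606689453 size 182.97103881835938 219.74656677246094 ang 3.410531759262085 0.059525008442957994
Lgap 34 pt 0.6093699 0.0443732 yaw 0.053136393
Lrear 84 pt 0.5511995 0.13617866 yaw 0.06357427
Lfront 69 pt 0.642874 0.10830237 yaw 0.0648249
R bbox [405 212  59  49] rect c 617.9141235351562 -91.65741729736328 size 99.12267303466797 73.03473663330078 ang 4.116311073303223 0.0718431812654429
Rgap0 44 pt 0.60333514 -0.06995712 yaw 0.769973
Rfront 15 pt 0.6624497 -0.09350133 yaw -0.39336318
Rgap0.016 49 pt 0.60182154 -0.06288797 yaw 0.6589656
Rfront 15 pt 0.6549275 -0.08588446 yaw -0.39357698
bal0 25 pt 0.7522285 -9.9510224e-05 yaw 0.06699068
bal0.038 25 pt 0.72643644 0.0097439075 yaw 0.06699021
```

```bash
cat >> h.py <<'E'
TH=.0645
def W(xp,yp,z): return [xp*np.cos(TH)-yp*np.sin(TH),xp*np.sin(TH)+yp*np.cos(TH),z]
def G(p): return np.array([p[0]*np.cos(TH)+p[1]*np.sin(TH),-p[0]*np.sin(TH)+p[1]*np.cos(TH)])
E
python3 -c "
from h import *
plan(W(.4842,.115,.13),1.5708+TH,5)"
```

```text
now [0.4523 0.0356 0.2673] psi 1.4648 t 1.825 F [ 0.46  0.09 -0.59] q [ 0.61 -0.12 -0.68  1.82 -0.07  1.42 -0.16]
[2.25 0.24 2.74] [-0.     0.    -0.034]
[2.24 0.31 2.74] [-0.     0.    -0.034]
[2.23 0.39 2.74] [-0.     0.    -0.034]
[2.21 0.46 2.74] [-0.     0.    -0.034]
[2.19 0.54 2.74] [-0.     0.    -0.034]
```

Request:
jog_arm --rows "2.25 0.24 2.7 0 0 -0.034 0.31; 2.25 0.3 2.7 0 0 -0.034 0.31; 2.23 0.4 2.7 0 0 -0.034 0.31; 2.2 0.46 2.7 0 0 -0.034 0.31; 2.2 0.54 2.7 0 0 -0.034 0.31"

```text
time: 2.45
position: [0.4764, 0.1462, 0.1314]
tool_rot: [2.149, 2.291, -0.001]
ft_force: [0.3, -0.7, 0.2]
grip_width: 0.347
grip_force: 0.0
```

Request:
jog_arm --rows "0 0 0 0 0 0 0.31; 0 0 0 0 0 0 0.31"

```text
time: 2.7
position: [0.4764, 0.146, 0.133]
tool_rot: [2.15, 2.29, -0.001]
ft_force: [0.7, -0.8, 0.5]
grip_width: 0.346
grip_force: 0.0
```

```bash
python3 -c "
from h import *
print(G(ctrl.get_state()['position']),ctrl.get_state()['grip_width'])
plan(W(.4842,.115,.012),1.5708+TH,4)"
```

```text
[0.48484623 0.11498844] 0.3459403184515783
now [0.4764 0.146  0.133 ] psi 1.6342 t 2.7 F [ 0.66 -0.81  0.54] q [ 0.45  0.13 -0.84  1.91  0.11  1.15 -0.37]
[ 0.   -0.02  3.02] [ 0.  0. -0.]
[ 0.   -0.02  3.02] [ 0.  0. -0.]
[ 0.   -0.02  3.02] [ 0.  0. -0.]
[ 0.   -0.02  3.02] [ 0.  0. -0.]
```

Request:
jog_arm --rows "0 0 3.1 0 0 0 0.31; 0 0 3.0 0 0 0 0.31; 0 0 3.0 0 0 0 0.31; 0 0 2.0 0 0 0 0.31; 0 0 1.0 0 0 0 0.31"

```text
time: 3.32
position: [0.4762, 0.1466, 0.0112]
tool_rot: [2.148, 2.292, -0.001]
ft_force: [0.7, -0.0, 0.5]
grip_width: 0.344
grip_force: 0.0
```

Request:
jog_arm --rows "-0.8 0 0 0 0 0 0.31; -0.8 0 0 0 0 0 0.31; -0.4 0 0 0 0 0 0.31; -0.4 0 0 0 0 0 0.31; -0.4 0 0 0 0 0 0.31"

```text
time: 3.95
position: [0.4778, 0.1209, 0.0121]
tool_rot: [-2.146, -2.293, -0.003]
ft_force: [-2.4, 3.1, 2.5]
grip_width: 0.347
grip_force: 2.0
```

```bash
python3 -c "
from h import *
d=grab('wrist','w2.png');np.save('w2.npy',d,allow_pickle=True)
print(G(ctrl.get_state()['position']))
plan(W(.4842,.0105,.012),1.5708+TH,1)"
```

```text
[0.48460962 0.08914407]
now [0.4779 0.1202 0.0119] psi 1.6368 t 4.0 F [-0.91  2.47  2.91] q [ 0.42  0.3  -0.79  2.03  0.27  0.91 -0.45]
[-7.86 -0.05 -0.01] [ 0.001 -0.001  0.002]
```

View pics/w2.png

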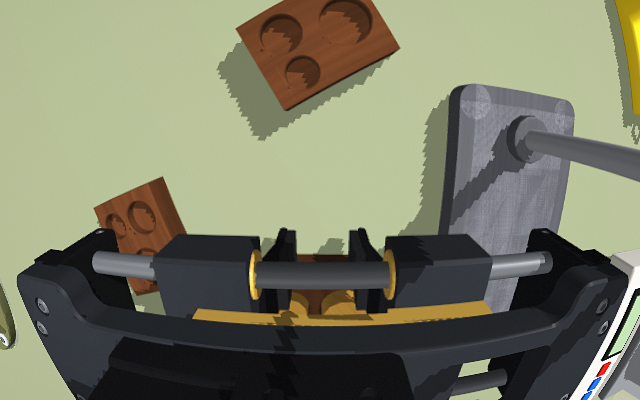

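The fingers touch the block's left side (u 295–350) at about 3 N. I continue the slow push to the right.

Request:
jog_arm --rows "-0.5 0 0 0 0 0 0.31; -0.6 0 0 0 0 0 0.31; -0.6 0 0 0 0 0 0.31; -0.6 0 0 0 0 0 0.31; -0.6 0 0 0 0 0 0.31"

```text
time: 4.62
position: [0.4797, 0.0903, 0.0115]
tool_rot: [2.147, 2.293, -0.0]
ft_force: [-0.2, 4.3, 2.6]
grip_width: 0.343
grip_force: 2.1
```

Request:
jog_arm --rows "-0.6 0 0 0 0 0 0.31; -0.6 0 0 0 0 0 0.31; -0.6 0 0 0 0 0 0.31; -0.6 0 0 0 0 0 0.31; -0.6 0 0 0 0 0 0.31"

```text
time: 5.25
position: [0.4816, 0.0604, 0.0115]
tool_rot: [-2.147, -2.293, 0.0]
ft_force: [-0.2, 4.8, 2.8]
grip_width: 0.344
grip_force: 2.0
```

Request:
jog_arm --rows "-0.6 0 0 0 0 0 0.31; -0.5 0 0 0 0 0 0.31; -0.4 0 0 0 0 0 0.31; 0 0 0 0 0 0 0.31"

```text
time: 5.75
position: [0.4826, 0.0449, 0.0114]
tool_rot: [2.147, 2.292, -0.001]
ft_force: [0.5, 1.7, 0.3]
grip_width: 0.346
grip_force: 0.7
```

```bash
python3 -c "
from h import *
print(G(ctrl.get_state()['position']))
plan(W(.4842,.0105,.012),1.5708+TH,1)
cv2.imwrite('pics/x.png',grab('scene')['img'])"
```

```text
[0.48446026 0.01365918]
now [0.4826 0.0449 0.0114] psi 1.6362 t 5.75 F [0.53 1.68 0.28] q [ 0.55  0.28 -0.76  2.05  0.24  0.9  -0.28]
[-0.32 -0.03 -0.06] [-0.     0.001  0.001]
```

Request:
jog_arm --rows "1.0 0 0 0 0 0 0.31; 1.0 0 -1 0 0 0 0.1; 0 0 -5 0 0 0 0; 0 0 -6 0 0 0 0; 0 0 -6 0 0 0.1 0"

```text
time: 6.42
position: [0.4807, 0.0666, 0.1938]
tool_rot: [2.26, 2.182, -0.001]
ft_force: [1.2, -1.1, 0.4]
grip_width: 0.502
grip_force: 0.0
```

```bash
python3 -c "
from h import *
plan(W(.50,-.045,.30),TH,9)"
```

```text
now [0.4807 0.0666 0.1938] psi 1.5358 t 6.425 F [ 1.19 -1.08  0.38] q [ 0.62  0.02 -0.82  1.86  0.02  1.26 -0.23]
[-0.87  0.27 -1.18] [0.    0.    0.163]
[-0.82  0.4  -1.18] [0.    0.    0.163]
[-0.74  0.53 -1.18] [0.    0.    0.163]
[-0.64  0.65 -1.18] [0.    0.    0.163]
[-0.53  0.74 -1.18] [0.    0.    0.163]
[-0.4   0.82 -1.18] [0.    0.    0.163]
[-0.26  0.87 -1.18] [0.    0.    0.163]
[-0.12  0.9  -1.18] [0.    0.    0.163]
[ 0.03  0.91 -1.18] [0.    0.    0.163]
```

Request:
jog_arm --rows "-0.87 0.27 -1.2 0 0 0.163 0; -0.82 0.4 -1.2 0 0 0.163 0; -0.74 0.53 -1.2 0 0 0.163 0; -0.64 0.65 -1.2 0 0 0.163 0; -0.53 0.74 -1.2 0 0 0.163 0"

```text
time: 7.05
position: [0.4929, 0.0225, 0.2524]
tool_rot: [2.941, 1.103, -0.0]
ft_force: [0.7, 0.1, -0.7]
grip_width: 0.496
grip_force: 0.0
```

Request:
jog_arm --rows "-0.4 0.82 -1.2 0 0 0.163 0; -0.26 0.87 -1.2 0 0 0.163 0; -0.12 0.9 -1.2 0 0 0.163 0; 0.03 0.9 -1.2 0 0 0.163 0; 0 0 0 0 0 0 0"

```text
time: 7.68
position: [0.503, -0.013, 0.3005]
tool_rot: [3.139, 0.112, 0.002]
ft_force: [-0.8, 0.3, 0.2]
grip_width: 0.501
grip_force: 0.0
```

```bash
python3 -c "
from h import *
d=grab('wrist','w3.png');np.save('w3.npy',d,allow_pickle=True)
plan(W(.50,-.045,.30),TH,1)"
```

```text
now [ 0.5026 -0.0125  0.2998] psi 0.0734 t 7.725 F [-0.5  -0.78 -0.75] q [ 0.7   0.   -0.72  1.66  0.    1.48 -1.52]
[-0.08  0.01 -0.02] [ 0.    -0.     0.009]
```

View pics/w3.png

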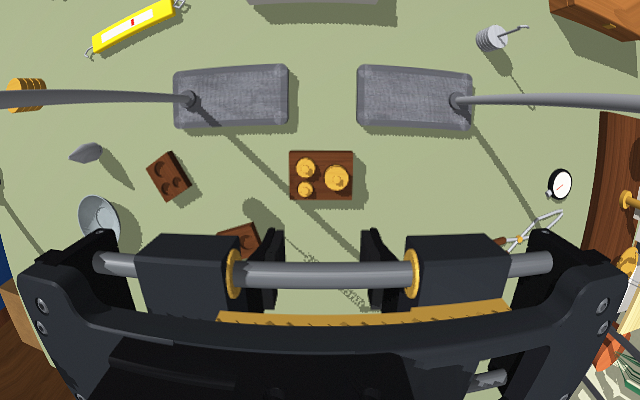

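The block at (321,175) is nearly centred on the gap between the bases (288 | 358), and all three masses are seated. The balance's front edge shows at v≈3. I measure again.

```bash
cat > m3.py <<'E'
from m2 import *
def run(fn,seed,vl,bal=True):
    d=np.load(fn,allow_pickle=True).item()
    im=d['img'];hsv=cv2.cvtColor(im,cv2.COLOR_BGR2HSV)
    h,s,v=[hsv[...,i].astype(int) for i in range(3)]
    wood=((h<25)|(h>170))&(s>90)
    P,cn,m=edges(wood,d,.026,'block',seed)
    P=np.array([G(p) for p in P],np.float32)
    q=P-(P.min(0)+P.max(0))/2; o={}
    for nm,sel in dict(front=(q[:,0]>.028)&(abs(q[:,1])<.035),rear=(q[:,0]<-.028)&(abs(q[:,1])<.035),left=(q[:,1]>.038)&(abs(q[:,0])<.025),right=(q[:,1]<-.038)&(abs(q[:,0])<.025)).items(): o[nm]=line(P,sel,'gapframe '+nm)
    g=cv2.morphologyEx(((s<45)&(v>50)).astype(np.uint8),cv2.MORPH_OPEN,np.ones((5,5)))
    print('cam',G(d['origin']),d['origin'][2])
    return d,g,s,v
E
python3 - <<'E'
from m3 import *
d,g,s,v=run('w3.npy',(321,160),None)
# inner edges of bases, per row between the bases
L=[];Rr=[]
for row in range(80,118):
    a=next(u for u in range(315,250,-1) if s[row,u]<45); b=next(u for u in range(325,400) if s[row,u]<45)
    L.append((a+.5,row));Rr.append((b-.5,row))
for nm,pts in(('L',L),('R',Rr)):
    for z in(0,.016): line(np.array([G(onz(d,a,b,z,True)) for a,b in pts],np.float32),slice(None),nm+' %g'%z)
    print(pts[0],pts[19],pts[-1])
for nm,us in(('L',range(200,270,3)),('R',range(375,445,3))):
    r=[];f=[]
    for u in us:
        f.append((u,next(k for k in range(45,90) if s[k,u]<45 and s[k+1,u]<45)-.5)); r.append((u,next(k for k in range(150,100,-1) if s[k,u]<45 and s[k-1,u]<45)+.5))
    for z in(0,.016): line(np.array([G(onz(d,a,b,z,True)) for a,b in r],np.float32),slice(None),nm+'rear %g'%z)
    line(np.array([G(onz(d,a,b,.016,True)) for a,b in f],np.float32),slice(None),nm+'front')
print(v[0:10,300],s[0:10,300],v[0:10,330])
E
```

```text
block bbox [289 151  64  49] rect c 486.8482360839844 -11.482826232910156 size 71.13597106933594 92.08753967285156 ang 4.072665214538574 0.07108141732513935
gapframe front 50 pt 0.5205054 -0.045942474 yaw 0.00667675
gapframe rear 48 pt 0.4495594 -0.04442692 yaw 0.006914453
gapframe left 33 pt 0.4842608 0.0025935236 yaw -0.016808653
gapframe right 34 pt 0.4824489 -0.08813485 yaw -0.007655338
cam [ 0.5758 -0.0441] 0.46382312908148504
L 0 38 pt 0.5948491 0.005142663 yaw 0.00063794426
L 0.016 38 pt 0.5941921 0.0034435778 yaw 0.000638022
(288.5, 80) (288.5, 99) (288.5, 117)
R 0 38 pt 0.6017871 -0.09483696 yaw -0.023980178
R 0.016 38 pt 0.6008907 -0.09308715 yaw -0.02398227
(356.5, 80) (355.5, 99) (355.5, 117)
Lrear 0 24 pt 0.55666715 0.095730156 yaw -0.0017880957
Lrear 0.016 24 pt 0.5573272 0.09090617 yaw -0.0017890494
Lfront 24 pt 0.64854294 0.084893495 yaw -0.0070225755
Rrear 0 24 pt 0.55673796 -0.16372749 yaw 0.008512572
Rrear 0.016 24 pt 0.5573956 -0.15960126 yaw 0.00851293
Rfront 24 pt 0.64840484 -0.1721061 yaw 0.0029284516
[124 122 118 116 115 114 115 115 114 115] [14 10 26 59 58 60 58 58 58 58] [123 124 117 113 114 115 114 114 115 114]
```

```bash
python3 -c "
from h import *
d=np.load('w3.npy',allow_pickle=True).item()
for z in(0,.01,.038): print(z,[G(onz(d,u,2.5,z,True)).round(4) for u in(260,300,330)])
plan(W(.428,-.043,.12),TH,5)"
```

```text
0 [array([0.7505, 0.0505]), array([ 0.7473, -0.0104]), array([ 0.7472, -0.0553])]
0.01 [array([0.7468, 0.0485]), array([ 0.7436, -0.0111]), array([ 0.7435, -0.055 ])]
0.038 [array([0.7362, 0.0428]), array([ 0.7333, -0.0132]), array([ 0.7332, -0.0544])]
now [ 0.5026 -0.0125  0.2998] psi 0.0734 t 7.725 F [-0.5  -0.78 -0.75] q [ 0.7   0.   -0.72  1.66  0.    1.48 -1.52]
[-1.46 -0.05  3.6 ] [ 0.    -0.     0.002]
[-1.46 -0.05  3.6 ] [ 0.    -0.     0.002]
[-1.46 -0.05  3.6 ] [ 0.    -0.     0.002]
[-1.46 -0.04  3.6 ] [ 0.    -0.     0.002]
[-1.46 -0.04  3.6 ] [ 0.    -0.     0.002]
```

Request:
jog_arm --rows "-1.5 0 3.6 0 0 0.005 0; -1.5 0 3.6 0 0 0.004 0; -1.5 -0.1 3.6 0 0 0 0; -1.5 -0.1 3.6 0 0 0 0; -1.3 0 3.6 0 0 0 0"

```text
time: 8.35
position: [0.4284, -0.015, 0.118]
tool_rot: [3.139, 0.102, -0.001]
ft_force: [0.2, -0.5, 0.0]
grip_width: 0.497
grip_force: 0.0
```

Request:
jog_arm --rows "0 0 0 0 0 0 0; 0 0 0 0 0 0 0"

```text
time: 8.6
position: [0.431, -0.0153, 0.1208]
tool_rot: [3.14, 0.099, 0.003]
ft_force: [-0.9, 0.3, 0.5]
grip_width: 0.501
grip_force: 0.0
```

```bash
python3 -c "
from h import *
print(G(ctrl.get_state()['position']))
plan(W(.428,-.043,.012),TH,4)"
```

```text
[ 0.42909404 -0.04308104]
now [ 0.431  -0.0153  0.1208] psi 0.0627 t 8.6 F [-0.86  0.33  0.47] q [ 0.72 -0.05 -0.72  2.07 -0.04  1.11 -1.49]
[-0.03 -0.    2.72] [ 0.    -0.001 -0.   ]
[-0.03 -0.    2.72] [ 0.    -0.001 -0.   ]
[-0.03 -0.    2.72] [ 0.    -0.001 -0.   ]
[-0.03 -0.    2.72] [ 0.    -0.001 -0.   ]
```

Request:
jog_arm --rows "-0.1 0 2.7 0 0 0 0; 0 0 2.7 0 0 0 0; 0 0 2.7 0 0 0 0; 0 0 1.8 0 0 0 0; 0 0 0.9 0 0 0 0"

```text
time: 9.22
position: [0.4303, -0.0157, 0.0121]
tool_rot: [-3.14, -0.096, -0.003]
ft_force: [-0.8, -1.0, 0.3]
grip_width: 0.501
grip_force: 0.0
```

Request:
jog_arm --rows "0.3 0 0 0 0 0 0; 0.3 0 0 0 0 0 0; 0.3 0 0 0 0 0 0; 0.2 0 0 0 0 0 0; 0.2 0 0 0 0 0 0"

```text
time: 9.85
position: [0.4406, -0.0152, 0.0114]
tool_rot: [3.14, 0.096, -0.004]
ft_force: [-4.3, 0.4, 3.2]
grip_width: 0.498
grip_force: 2.1
```

```bash
python3 -c "
from h import *
print(G(ctrl.get_state()['position']))
plan(W(.48,-.045,.012),TH,1)"
```

```text
[ 0.43868521 -0.04352763]
now [ 0.4406 -0.0152  0.0114] psi 0.0609 t 9.85 F [-4.27  0.38  3.2 ] q [ 0.67  0.17 -0.73  2.15  0.15  0.88 -1.65]
[ 4.13  0.13 -0.07] [ 0.     0.003 -0.004]
```

Request:
jog_arm --rows "0.5 0.03 0 0 0 -0.004 0; 0.6 0.04 0 0 0 0 0; 0.6 0.04 0 0 0 0 0; 0.6 0.04 0 0 0 0 0; 0.5 0.03 0 0 0 0 0"

```text
time: 10.48
position: [0.4703, -0.015, 0.0115]
tool_rot: [-3.14, -0.102, -0.0]
ft_force: [-1.9, -0.2, -1.4]
grip_width: 0.501
grip_force: 1.0
```

```bash
python3 - <<'E'
from h import *
print(G(ctrl.get_state()['position']))
plan(W(.48,-.045,.012),TH,1)
d=grab('wrist','w4.png');np.save('w4.npy',d,allow_pickle=True)
E
```

```text
[ 0.46831033 -0.04529371]
now [ 0.4703 -0.015   0.0115] psi 0.0648 t 10.475 F [-1.89 -0.24 -1.44] q [ 0.64  0.23 -0.71  2.08  0.2   0.89 -1.69]
[ 1.17 -0.03 -0.05] [-0. -0.  0.]
```

View pics/w4.png

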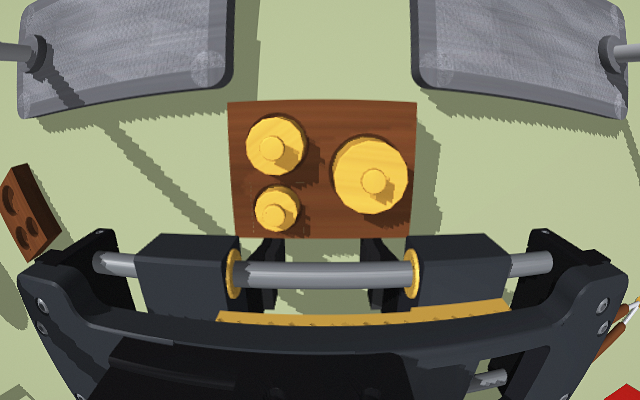

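The close view shows the block top (228–417, 101–238) in front of the gap, whose edges are at u≈233 and 412. It is centred, with the masses seated and both fingers behind it. I measure the lateral fit.

```bash
cat > fit.py <<'E'
from m3 import *
def fit(fn,seed,rows):
    d,g,s,v=run(fn,seed,None)
    if rows is None: return d
    for nm,rg,st in(('L',range(315,100,-1),.5),('R',range(325,540),-.5)):
        # inner bottom edge: the dark, unsaturated face (bench s about 60)
        pts=[(next(u for u in rg if s[r,u]<45 and s[r,u-(1 if st>0 else -1)]<45)+st,r) for r in rows]
        line(np.array([G(onz(d,a,b,0,True)) for a,b in pts],np.float32),slice(None),nm+' gap edge z0'); print(pts[0],pts[-1])
    return d
E
python3 -c "
from fit import *
fit('w4.npy',(240,120),range(5,65,2))"
```

```text
block bbox [227  99 190 140] rect c 515.8167724609375 -11.257705688476562 size 70.70002746582031 92.86360168457031 ang 3.7928683757781982 0.0661980412520991
gapframe front 145 pt 0.5489644 -0.04847055 yaw 8.471409e-05
gapframe rear 132 pt 0.4788812 -0.041784424 yaw 0.0009916583
gapframe left 97 pt 0.5144381 0.0015722276 yaw 0.0010697709
gapframe right 97 pt 0.5144925 -0.09054084 yaw -7.218162e-05
cam [ 0.5432 -0.0446] 0.17463095762439504
L gap edge z0 30 pt 0.58980525 0.005777965 yaw 0.0012137654
(234.5, 5) (233.5, 63)
R gap edge z0 30 pt 0.59135884 -0.09486155 yaw 0.0040460383
(408.5, 5) (410.5, 63)
```

Request:
jog_arm --rows "0.5 0 0 0 0 0 0; 0.7 0 0 0 0 0 0; 0.8 0 0 0 0 0 0; 0.8 0 0 0 0 0 0; 0.8 0 0 0 0 0 0"

```text
time: 11.15
position: [0.5063, -0.0127, 0.0115]
tool_rot: [3.14, 0.102, -0.0]
ft_force: [-2.6, -0.1, 1.3]
grip_width: 0.5
grip_force: 1.6
```

Request:
jog_arm --rows "0.8 0 0 0 0 0 0; 0.8 0 0 0 0 0 0; 0.8 0 0 0 0 0 0; 0.7 0 0 0 0 0 0; 0.5 0 0 0 0 0 0"

```text
time: 11.78
position: [0.5421, -0.0104, 0.0115]
tool_rot: [3.14, 0.102, -0.0]
ft_force: [-3.0, -0.5, 2.7]
grip_width: 0.501
grip_force: 1.9
```

```bash
python3 - <<'E'
from fit import *
print(G(ctrl.get_state()['position']))
plan(W(.62,-.045,.012),TH,1)
d=grab('wrist','w5.png');np.save('w5.npy',d,allow_pickle=True)
fit('w5.npy',(240,120),None)
E
```

```text
[ 0.5403 -0.0453]
now [ 0.5421 -0.0104  0.0115] psi 0.0648 t 11.775 F [-2.96 -0.54  2.67] q [ 0.56  0.38 -0.67  1.92  0.29  0.94 -1.76]
[ 7.97 -0.03 -0.05] [0. 0. 0.]
block bbox [227  99 190 140] rect c 587.5181884765625 -6.56298828125 size 70.71443939208984 93.05933380126953 ang 3.65959095954895 0.0638719115203478
gapframe front 146 pt 0.6208805 -0.04657505 yaw 0.00046141548
gapframe rear 132 pt 0.55079836 -0.041756164 yaw 0.00093217293
gapframe left 97 pt 0.58637804 0.0017972346 yaw 0.00065620523
gapframe right 97 pt 0.5864281 -0.09052113 yaw -0.0027699922
cam [ 0.6151 -0.0446] 0.17470186342227345
```

Request:
jog_arm --rows "0.6 0 0 0 0 0 0; 0.8 0 0 0 0 0 0; 0.9 0 0 0 0 0 0; 0.9 0 0 0 0 0 0; 0.8 0 0 0 0 0 0"

```text
time: 12.45
position: [0.5822, -0.0078, 0.0115]
tool_rot: [-3.14, -0.102, -0.0]
ft_force: [-2.9, 0.3, 0.7]
grip_width: 0.5
grip_force: 1.5
```

Request:
jog_arm --rows "0.8 0 0 0 0 0 0; 0.8 0 0 0 0 0 0; 0.8 0 0 0 0 0 0; 0.8 0 0 0 0 0 0; 0.5 0 0 0 0 0 0"

```text
time: 13.08
position: [0.619, -0.0054, 0.0115]
tool_rot: [-3.14, -0.102, -0.0]
ft_force: [-2.5, 0.4, 1.3]
grip_width: 0.498
grip_force: 1.6
```

```bash
python3 - <<'E'
from fit import *
print(G(ctrl.get_state()['position']))
plan(W(.65,-.045,.012),TH,1)
d=grab('wrist','w6.png');np.save('w6.npy',d,allow_pickle=True)
fit('w6.npy',(240,120),None)
E
```

```text
[ 0.6174 -0.0453]
now [ 0.619  -0.0054  0.0115] psi 0.0647 t 13.075 F [-2.47  0.39  1.27] q [ 0.47  0.52 -0.63  1.72  0.36  1.01 -1.8 ]
[ 3.26 -0.03 -0.05] [-0. -0.  0.]
block bbox [227  99 190 140] rect c 664.5034790039062 -1.5512924194335938 size 70.63707733154297 93.03021240234375 ang 3.7866997718811035 0.06609037880384344
gapframe front 146 pt 0.6980541 -0.044337973 yaw 0.00052924553
gapframe rear 132 pt 0.62792605 -0.041746244 yaw 0.00090499315
gapframe left 97 pt 0.6635041 0.0017545595 yaw -0.004326683
gapframe right 97 pt 0.6635519 -0.09044903 yaw -0.00039621812
cam [ 0.6922 -0.0446] 0.17471418233242678
```

View pics/w6.png

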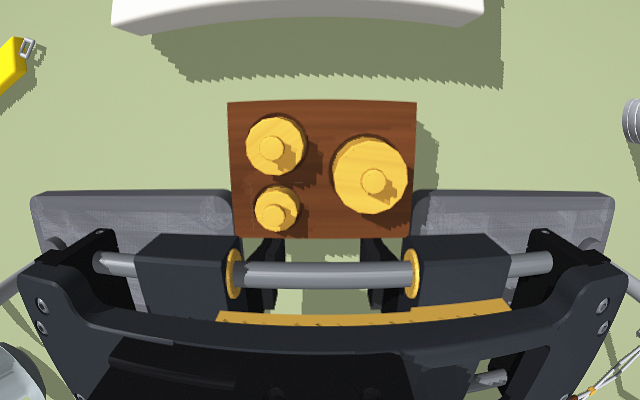

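The block is through with its masses seated. The balance front lies across the top (lower edge v≈33 at the left, ~17 mid). I measure the remaining distance.

```bash
python3 - <<'E'
from fit import *
d=np.load('w6.npy',allow_pickle=True).item()
hsv=cv2.cvtColor(d['img'],cv2.COLOR_BGR2HSV).astype(int);s,v=hsv[...,1],hsv[...,2]
print(np.c_[range(0,40),s[:40,320],v[:40,320],s[:40,200],v[:40,200]].T)
E
```

```text
[[  0   1   2   3   4   5   6   7   8   9  10  11  12  13  14  15  16  17
   18  19  20  21  22  23  24  25  26  27  28  29  30  31  32  33  34  35
   36  37  38  39]
 [ 13  13  15   9  13  15  15  13  11  15  17  15  13  13  13  15  27  57
   58  56  60  59  56  57  60  59  56  58  59  59  56  58  56  58  57  56
   57  56  58  57]
 [137 137 139 136 137 138 138 138 138 137 138 136 137 136 136 138 132 129
  127 128 128 129 127 129 128 130 127 128 129 130 127 127 128 128 129 128
  129 127 128 129]
 [  1   2   4   6  13  14  15  14  14  11  15  13  13  17  13  13  13  15
   15  13  17  17  17  15  13  29  60  62  58  60  58  58  57  56  56  58
   57  58  58  58]
 [253 253 248 238 223 200 174 160 146 137 139 137 140 138 137 138 136 140
  139 137 139 138 138 136 138 132 128 128 127 128 128 127 129 128 127 127
  129 127 128 128]]
```

```bash
python3 - <<'E'
from fit import *
d=np.load('w6.npy',allow_pickle=True).item()
for z in (0,.004,.008,.012): print('bottom',z,G(onz(d,200,25.5,z,True)).round(4),G(onz(d,320,16.5,z,True)).round(4))
for z in (.030,.034,.038): print('top',z,G(onz(d,200,8,z,True)).round(4),G(onz(d,200,4.5,z,True)).round(4))
E
```

```text
bottom 0 [0.7475 0.0271] [ 0.7477 -0.0434]
bottom 0.004 [0.7462 0.0255] [ 0.7464 -0.0435]
bottom 0.008 [0.745  0.0238] [ 0.7451 -0.0435]
bottom 0.012 [0.7437 0.0222] [ 0.7439 -0.0435]
top 0.03 [0.7476 0.0153] [0.7496 0.0154]
top 0.034 [0.7461 0.0136] [0.748  0.0137]
top 0.038 [0.7445 0.012 ] [0.7464 0.0121]
```

Request:
jog_arm --rows "0.5 0 0 0 0 0 0; 0.6 0 0 0 0 0 0; 0.6 0 0 0 0 0 0; 0.6 0 0 0 0 0 0; 0.6 0 0 0 0 0 0"

```text
time: 13.75
position: [0.6478, -0.0036, 0.0116]
tool_rot: [3.14, 0.102, -0.0]
ft_force: [-3.3, -0.8, 2.0]
grip_width: 0.501
grip_force: 1.7
```

Request:
jog_arm --rows "0.4 0 0 0 0 0 0; 0.3 0 0 0 0 0 0; 0.2 0 0 0 0 0 0; 0.1 0 0 0 0 0 0; 0 0 0 0 0 0 0"

```text
time: 14.38
position: [0.6575, -0.0028, 0.0116]
tool_rot: [3.14, 0.102, 0.0]
ft_force: [-3.7, -0.2, 2.5]
grip_width: 0.504
grip_force: 1.6
```

```bash
python3 - <<'E'
from fit import *
print(G(ctrl.get_state()['position']))
d=grab('wrist','w7.png');np.save('w7.npy',d,allow_pickle=True)
fit('w7.npy',(240,120),None)
hsv=cv2.cvtColor(d['img'],cv2.COLOR_BGR2HSV).astype(int);s,v=hsv[...,1],hsv[...,2]
print(np.c_[range(10,110),s[10:110,320],v[10:110,320]].T.tolist())
E
```

```text
[ 0.6559 -0.0452]
block bbox [227  99 190 140] rect c 703.0051879882812 1.050872802734375 size 70.68464660644531 92.88431549072266 ang 3.7109076976776123 0.06476755756207667
gapframe front 146 pt 0.73666006 -0.049563218 yaw 0.00050254265
gapframe rear 132 pt 0.6669742 -0.046992492 yaw 0.00087018404
gapframe left 97 pt 0.70257473 0.0017717967 yaw 0.004038011
gapframe right 97 pt 0.7026869 -0.09036441 yaw -0.002108549
cam [ 0.7308 -0.0445] 0.17477343931325834
[[10, 11, 12, 13, 14, 15, 16, 17, 18, 19, 20, 21, 22, 23, 24, 25, 26, 27, 28, 29, 30, 31, 32, 33, 34, 35, 36, 37, 38, 39, 40, 41, 42, 43, 44, 45, 46, 47, 48, 49, 50, 51, 52, 53, 54, 55, 56, 57, 58, 59, 60, 61, 62, 63, 64, 65, 66, 67, 68, 69, 70, 71, 72, 73, 74, 75, 76, 77, 78, 79, 80, 81, 82, 83, 84, 85, 86, 87, 88, 89, 90, 91, 92, 93, 94, 95, 96, 97, 98, 99, 100, 101, 102, 103, 104, 105, 106, 107, 108, 109], [5, 5, 5, 5, 5, 5, 5, 5, 5, 5, 4, 4, 5, 5, 5, 5, 6, 5, 5, 5, 5, 5, 6, 6, 6, 6, 5, 6, 5, 6, 5, 6, 5, 6, 6, 6, 5, 6, 5, 6, 5, 5, 6, 6, 6, 5, 6, 6, 5, 5, 5, 5, 5, 6, 5, 6, 5, 6, 5, 6, 5, 6, 5, 5, 7, 11, 14, 12, 11, 18, 10, 13, 13, 15, 13, 17, 39, 63, 60, 60, 57, 58, 58, 60, 60, 60, 60, 57, 62, 96, 182, 172, 168, 165, 165, 167, 164, 168, 168, 171], [246, 246, 246, 246, 245, 245, 244, 244, 244, 244, 244, 244, 244, 244, 244, 244, 245, 244, 244, 244, 244, 244, 244, 244, 244, 244, 244, 244, 244, 244, 244, 244, 244, 244, 244, 244, 244, 244, 244, 245, 244, 244, 244, 244, 245, 244, 245, 245, 244, 244, 244, 244, 244, 245, 244, 245, 244, 245, 244, 244, 244, 245, 244, 244, 239, 230, 214, 192, 169, 152, 130, 119, 120, 119, 118, 118, 112, 110, 111, 111, 111, 110, 109, 111, 111, 111, 111, 112, 103, 80, 73, 95, 94, 94, 93, 104, 107, 108, 109, 109]]
```

View pics/w7.png

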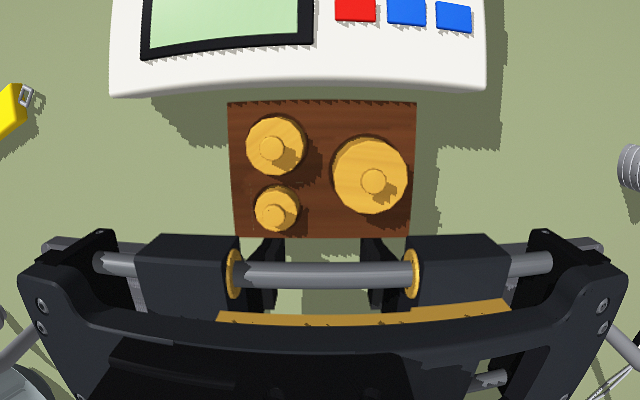

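The block stands square before the balance: a bench strip of about 13 px (v 86–99) remains. I check the distance with this near-overhead view.

```bash
python3 - <<'E'
from fit import *
d=np.load('w7.npy',allow_pickle=True).item()
for v,z in((86,0),(86,.006),(80,.03),(80,.034),(78,.036),(98.5,.026)): print(v,z,G(onz(d,320,v,z,True)).round(4))
E
```

```text
86 0 [ 0.7453 -0.0434]
86 0.006 [ 0.7448 -0.0435]
80 0.03 [ 0.7456 -0.0436]
80 0.034 [ 0.7452 -0.0436]
78 0.036 [ 0.7459 -0.0436]
98.5 0.026 [ 0.7371 -0.0436]
```

The remaining gap is about 8 mm, yaw is under 0.005 rad and the block is laterally centred. I back off and rise.

Request:
jog_arm --rows "-0.6 0 0 0 0 0 0; -1.5 0 0 0 0 0 0; -1.5 0 0 0 0 0 0; -0.4 0 -2 0 0 0 0; 0 0 -5 0 0 0 0"

```text
time: 15.05
position: [0.6162, -0.0058, 0.0814]
tool_rot: [-3.14, -0.102, 0.004]
ft_force: [1.0, -0.4, 0.5]
grip_width: 0.501
grip_force: 0.0
```

Request:
jog_arm --rows "0 0 -6 0 0 0 0; 0 0 -6 0 0 0 0; 0 0 -4 0 0 0 0; 0 0 0 0 0 0 0; 0 0 0 0 0 0 0"

```text
time: 15.68
position: [0.6176, -0.0054, 0.2421]
tool_rot: [3.14, 0.102, 0.002]
ft_force: [0.7, 0.1, -0.6]
grip_width: 0.502
grip_force: 0.0
```

```bash
python3 - <<'E'
from fit import *
st=ctrl.get_state();print(st['position'],st['ft_force'])
d=grab('wrist','w8.png');np.save('w8.npy',d,allow_pickle=True)
cv2.imwrite('pics/end.png',np.vstack([d['img'][:240],grab('side')['img'][130:380]]))
E
```

```text
[ 0.6176 -0.0054  0.2421] [ 0.6978  0.1355 -0.5902]
```

View pics/end.png

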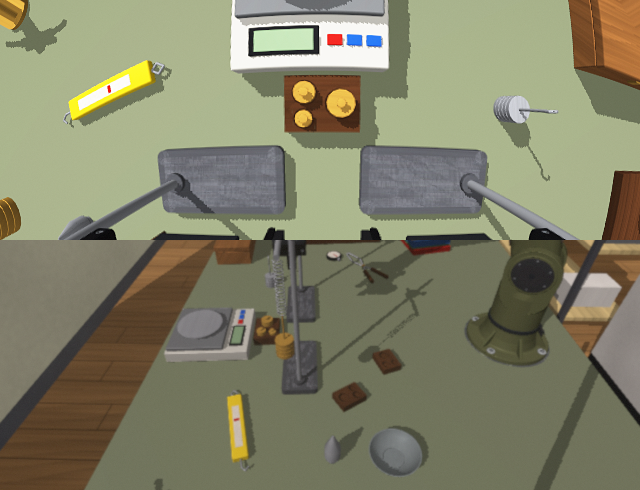

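The final view shows the block at (321,104) square before the balance front (v≈70), with the masses seated, the bystanders in place and the arm clear.

```bash
python3 -c "
from h import *
print(ticket.close_job())"
```

```text
the job is handed in; nothing more can be done
None
```

I pushed the loaded walnut block through the gap and handed the job in: it stands square about 8 mm from the balance front, the masses are still seated, and nothing else on the bench looks moved.

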